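Pull the enclosure shutter down with the hook pole

TASK

Close the test enclosure's front shutter with the hook pole: take the pole from its rest, drop its hook into the eye on the shutter, draw the shutter gently down until its catch clicks and it is fully home, and keep it pressed home for a full second with a steady pull of about 6 N to set its seal, never pulling harder than 12 N. Leave the hand off the shutter and the other things where they are. Then unhook the pole and set it back in its rest as it was.

Things in the scene. Friction and masses are not known exactly. Their poses are not given: they have to be found in the camera images.
- enclosure: Fixed grey sheet-metal bench enclosure, 160 deep (x) x 260 wide (y) x 325 mm high, with a clear shutter sliding vertically in aluminium channels on its front, which faces -x of its frame (towards the robot). Origin: centre of its underside, on the desk. The front of the channels is at x = -96 mm of its frame.
- sash (a joint): Shutter travel: 0 = fully up, grows downward (m), 0.120 = home on a hard stop. Balanced, it stays where left; about 1 to 3 N moves it. From about 0.103 to 0.111 a spring catch resists, up to about 6 N in all; past that it snaps home. At home, 4 to 9 N of hook force for 1 s sets the seal; over 13 N at any time spoils it.
- eye (a point): Centre of a horizontal steel ring (eye bolt lying flat, hole axis vertical, hole 19 mm wide, bar 7 mm thick, outside 33 mm), 42 mm in front of the middle of the shutter's top rail, on a stem behind it. Its height falls from 285 mm above the desk (joint 0) to 165 mm (joint 0.120). Axes as the enclosure's.
- pole: Loose hook pole, 0.14 kg. Origin: centre of its wooden handle, a flat-sided block 100 (x) x 18 (y, gripped) x 40 mm (z). From its front end (+x) an 8 mm rod rises to z = 30 mm, runs level from x = 85 to 110 mm, then bends down into a plain peg. The level part bears on the near side of the eye, 97 mm ahead of the handle's centre, so the pull tends to turn the handle in the grip: grip firmly.
- hook_tip (a point): Lower end of the hook's peg, at (110, 0, 4) mm in the pole's frame; the peg is 8 mm thick and its free length under the level rod is 22 mm.
- rest: Fixed dark steel rest for the pole, origin under its centre: base 115 x 70 mm, two forked uprights 74 mm apart along its x, slots 24 mm wide, open upward with flared lips, tops 64 mm above the desk. Between the forks the handle is free on both sides and underneath (its underside is 36 mm above the desk, the base plate's top 8 mm).
- rest_seat (a point): Where the centre of the pole's handle is when it sits in the rest: 56 mm above the desk, pole's x along the rest's x.
- spool: Loose solder spool, 54x66x41 mm, origin under its centre; a bystander.
- black_tape: Loose black tape roll lying flat, 66x66x19 mm, origin under its centre; a bystander.
- jar: Loose small jar of screws with black lid, 56 mm wide, 58 mm high, origin under its centre; a bystander.
- driver: Loose screwdriver with yellow handle, 142 mm long, 19 thick, origin under its centre; a bystander.
- cutters: Loose side cutters with red grips, 123x48x14 mm, origin under its centre; a bystander.
- tin: Loose flat round tin, 51 mm wide, 22 mm high, origin under its centre; a bystander.

How it is judged:
By the outcome, as a careful person would: the job done as asked, in the order asked, and still so for the second after the job is handed in, with the robot touching nothing.
It also fails if it takes over 61 s, if anything falls off the work surface, if the arm or the gripper's body presses on something with over 40 N, if the wrist force passes 120 N, or if a joint passes its speed limit or range.

ROBOT

A 6-joint arm with a two-finger parallel gripper is mounted at the origin on a cart in front of the work surface, level with it; the furniture and walls round the work are solid. World frame = base frame: x ahead of the robot, y to its left, z up, the work surface at z = 0. Lengths are in mm, angles in rad, forces in N, time in s.
With the tool pointing down it reaches from about 325 to 1000 mm from the base axis. Payload 5.1 kg.
Tool frame: the origin (TCP) lies midway between the tips of the shut fingers; the grasp point (between the pads) lies 19 mm behind it (bot.hold_point_z is the distance from the TCP to the grasp point, in mm); z points along the fingers, x is the direction in which the jaws open and shut, and the axes are right-handed (so a half turn about z gives the same grasp; the last joint's range is limited). The gripper opens to 85 mm and grips with 20 to 120 N. Pads are 22 mm wide; open, the fingers measure 114 mm over their backs; the gripper's body (76 mm by 85 mm) begins 54 mm behind the grasp point. The pads swing forward as they close: fully open they stand 13 mm farther back than shut.
Start: joints at [-1.412, 0.124, 1.65, -0, 1.367, -0.083], TCP at [155.611, -631.086, 231.322] pointing down, gripper open.
Joint ranges: [-2.61, 2.61], [-1.02, 2.33], [0.03, 2.71], [-1.35, 4.49], [0.32, 2.68], [-2.91, 2.91]. Speed limits (rad/s): [2.57, 2.57, 3.14, 3.14, 3.14, 3.14].

INTERFACE

Orientations are given as a unit quaternion [x, y, z, w].
In Python, from rig import bot, kinematics, capture, calibration, monitor gives the robot as it stands. Calls block until the motion is done:
- bot.movep(position, orientation): joint-space move of the TCP to a pose.
- bot.line_to(position, ori=None, v=150): straight line of the TCP; ori=None keeps the orientation; v is the mean speed in mm/s.
- bot.goto_joints(angles): joint-space move.
- bot.gripper_to(opening): finger opening in mm; the grip force is fixed at half the most; returns when the fingers have stopped.
- bot.dwell(seconds).
- kinematics.ik(position, orientation): joint angles nearest the present ones, or None.
- capture(name): name is "scene" or "top" or "wrist"; returns the picture (480x640x3 uint8, red, green, blue); there is no depth.
- calibration(name): a dict with "mtx" (3x3 intrinsics, pixels), "world_from_camera" (4x4, takes a point from camera to world coordinates). Camera axes: x right, y down, z forward; pixel columns grow to the right and rows downward; lengths in mm; the calibration is good to about 2 mm. A picture is of the moment at which its call begins: read the wrist's pose just before it. calibration takes no time and is no camera call; for the wrist camera it gives the pose at the moment of the call.
A pose or a line that the arm cannot do raises bot.PlanningError and nothing moves.
- bot.finish_job(): hands the job in, once; it reports no verdict.
Readings, each from a call of its own:
- monitor.read_clock(): time.
- monitor.read_qpos(): joint angles.
- monitor.read_qd(): joint speeds.
- monitor.read_joint_efforts(): joint torques, N m.
- monitor.read_tcp_pos(): TCP position.
- monitor.read_tool_rot(): TCP orientation.
- monitor.read_ft_force(): force on the tool from outside, world axes, zero at the start.
- monitor.read_moment(): the same for the moment, N m.
- monitor.read_width(): finger opening in mm.
Only numpy, scipy, OpenCV 4.12 (cv2) and the standard library are available. Lean on these libraries where they do the work, as an engineer would, in place of code of your own. Each camera call takes 0.05 s, during which the arm holds its last target. There are 200 camera calls.

## Working session

There is one attempt and no reset: what is moved stays moved. The work goes in short steps, each a Python script; the robot and the scene stay as the last script left them, time stands still between calls to the robot, and variables do not carry over. Pictures are saved under pics/ and viewed, on a budget of 10 in all, crops included, one or two more only if the job needs it, and the job is handed in when it is done.

```bash
ls; mkdir -p pics; python3 - <<'E'
from rig import bot, kinematics, capture, calibration, monitor
import cv2,numpy as np
for n in("scene","top"):
    im=capture(n); cv2.imwrite(f"pics/{n}0.png",im[:,:,::-1])
    c=calibration(n); print(n,np.round(c["mtx"],1).tolist(),np.round(c["world_from_camera"],3).tolist())
print(monitor.read_clock(),monitor.read_tool_rot(),monitor.read_ft_force(),bot.hold_point_z)
E
```

```text
pics
scene [[537.2, 0.0, 321.4], [0.0, 537.2, 245.4], [0.0, 0.0, 1.0]] [[0.987, -0.122, 0.102, 442.223], [-0.158, -0.715, 0.681, -759.019], [-0.01, -0.688, -0.725, 1110.994], [0.0, 0.0, 0.0, 1.0]]
top [[534.3, 0.0, 314.1], [0.0, 534.3, 237.4], [0.0, 0.0, 1.0]] [[0.019, -0.991, 0.13, 423.104], [-1.0, -0.02, -0.006, 110.22], [0.008, -0.13, -0.992, 1308.111], [0.0, 0.0, 0.0, 1.0]]
0.1 [ 7.87224354e-01 -6.16665940e-01 -6.99478197e-04 -6.67482171e-04] [ 0.08661445  0.06064038 -0.89551305] 18.700000000000003
```

View pics/scene0.png

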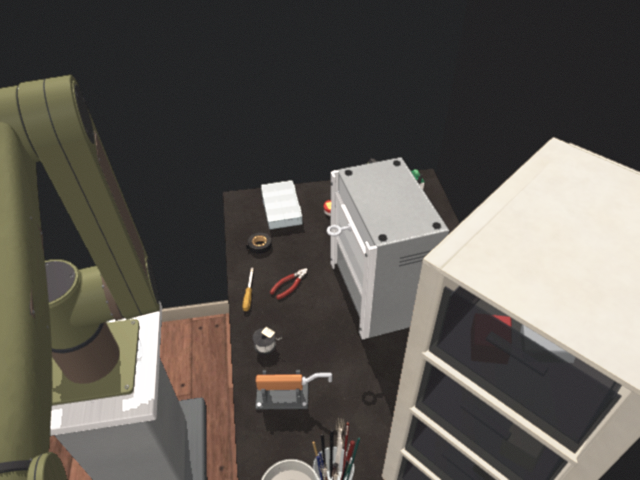

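View pics/top0.png

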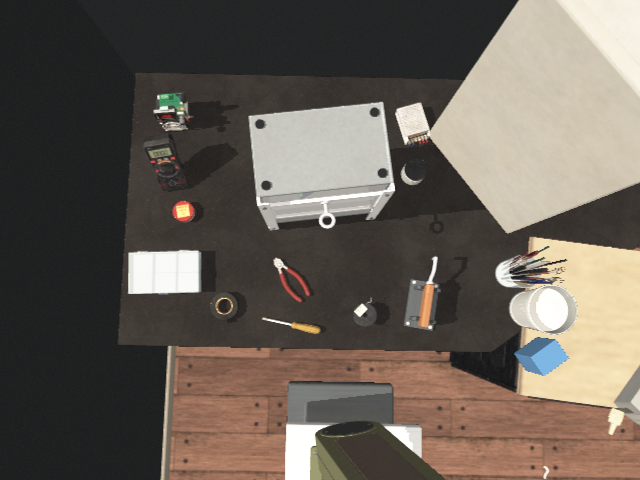

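```bash
cat >h.py <<'E'
from rig import bot, kinematics, capture, calibration, monitor
import cv2,numpy as np
from scipy.spatial.transform import Rotation as R
def ray(c,uv):
    M=np.array(c["world_from_camera"]);d=np.linalg.solve(c["mtx"],[uv[0],uv[1],1.]);return M[:3,3],M[:3,:3]@d
def plane(c,uv,z):
    o,d=ray(c,uv);return o+d*(z-o[2])/d[2]
def tri(obs):
    A=np.zeros((3,3));b=np.zeros(3);P=[]
    for c,uv in obs:
        o,d=ray(c,uv);d/=np.linalg.norm(d);Q=np.eye(3)-np.outer(d,d);A+=Q;b+=Q@o;P.append((Q,o))
    x=np.linalg.solve(A,b);return x,[np.linalg.norm(Q@(x-o)) for Q,o in P]
def proj(c,p):
    M=np.linalg.inv(c["world_from_camera"]);q=c["mtx"]@(M[:3,:3]@p+M[:3,3]);return q[:2]/q[2]
def down(yaw): # tool down, tool x (jaw axis) at angle yaw in world
    return (R.from_euler('z',yaw)*R.from_euler('x',np.pi)).as_quat()
def orange(im):
    h=cv2.cvtColor(im,cv2.COLOR_RGB2HSV);return cv2.inRange(h,(6,110,60),(20,255,255))
def save(n,im): cv2.imwrite(f"pics/{n}.png",im[:,:,::-1])
E
python3 - <<'E'
from h import *
np.set_printoptions(precision=1,suppress=True)
t=calibration("top");s=calibration("scene")
it=cv2.imread("pics/top0.png");isc=cv2.imread("pics/scene0.png")
print("eye rough",tri([(t,(327,220)),(s,(334,230.5))]))
for z in(165,285):print(plane(t,(327,220),z))
g=cv2.cvtColor(it,cv2.COLOR_BGR2GRAY)
pts=[]
for u,v in((260,124),(376,112),(266,185),(379,172)):
    w=255-g[v-9:v+10,u-9:u+10].astype(float);w[w<175]=0;m=cv2.moments(w);p=(u-9+m['m10']/m['m00'],v-9+m['m01']/m['m00']);q=plane(t,p,325);pts.append(q);print(p,q)
P=np.array(pts);print("centre",P.mean(0));
for a,b in((0,1),(2,3)):d=P[a]-P[b];print("yaw",np.degrees(np.arctan2(-d[0],d[1])),np.linalg.norm(d))
for a,b in((2,0),(3,1)):d=P[b]-P[a];print("yaw",np.degrees(np.arctan2(d[1],d[0])),np.linalg.norm(d))
for c,im,n in((t,it,"top"),(s,isc,"scene")):
    cs,_=cv2.findContours(orange(im[:,:,::-1]),0,2)
    for k in cs:
        if cv2.contourArea(k)>150:
            r=cv2.minAreaRect(k);print(n,r,plane(c,r[0],70))
print("hooktop",tri([(t,(434,260)),(s,(329,376))]))
E
```

```text
eye rough (array([596. ,  79.3, 261.1]), [np.float64(0.599437501104183), np.float64(0.599437501104055)])
[611.2  76.4 165. ]
[591.5  80.  285. ]
(259.52408832385413, 123.62847106055537) [768.4 212.8 325. ]
(376.7274009488396, 110.70496217463777) [799.  -10.8 325. ]
(265.62655737704915, 184.92016393442623) [649.3 197.5 325. ]
(382.04095731556873, 172.5503742084053) [677.7 -21.3 325. ]
centre [723.6  94.5 325. ]
yaw 7.789076264105117 225.69735454385693
yaw 7.40024887318759 220.6521787482227
yaw 7.314803622271605 120.10962137413946
yaw 4.9434400163939545 121.75304317743061
top ((305.7115478515625, 327.44232177734375), (29.417421340942383, 8.040761947631836), 11.309932708740234) [377.1 118.4  70. ]
top ((425.88055419921875, 305.056396484375), (10.40495491027832, 42.86548614501953), 8.42696762084961) [ 433.1 -157.2   70. ]
scene ((278.0, 381.4999694824219), (45.99999237060547, 14.999998092651367), -0.0) [ 432.1 -165.6   70. ]
scene ((174.44232177734375, 370.2884216308594), (19.023265838623047, 49.02903366088867), 11.309932708740234) [ 210.4 -101.    70. ]
scene ((246.6699981689453, 299.30999755859375), (8.485281944274902, 23.617366790771484), 8.13010311126709) [379.6  69.4  70. ]
hooktop (array([ 539.4, -175.2,   78.1]), [np.float64(2.541199131304972), np.float64(2.5411991313049263)])
```

```bash
python3 - <<'E'
from h import *
np.set_printoptions(precision=2,suppress=True)
t=calibration("top");s=calibration("scene");w=calibration("wrist")
print("cab corner",tri([(t,(508,233)),(s,(428,258))]))
T=np.eye(4);T[:3,:3]=R.from_quat(monitor.read_tool_rot()).as_matrix();T[:3,3]=monitor.read_tcp_pos()
print(np.linalg.inv(T)@w["world_from_camera"],w["mtx"])
for p,y in(((433,-160,300),-98),((433,-160,300),82),((487,66,300),-83),((487,66,300),97),((487,66,120),-83)):print(kinematics.ik(p,down(np.radians(y))))
E
```

```text
cab corner (array([ 617.06, -219.5 ,  478.12]), [np.float64(73.12576781824575), np.float64(73.1257678182459)])
[[   1.     -0.      0.      0.93]
 [   0.      0.96    0.28  -69.35]
 [  -0.     -0.28    0.96 -142.06]
 [   0.      0.      0.      1.  ]] [[339.46   0.   314.84]
 [  0.   339.46 236.47]
 [  0.     0.     1.  ]]
[-0.47 -0.34  1.96 -0.    1.52  1.24]
[-0.47 -0.34  1.96  0.    1.52 -1.9 ]
[ 0.03 -0.27  1.91 -0.    1.5   1.47]
[ 0.03 -0.27  1.91  0.    1.5  -1.67]
[ 0.03 -0.13  2.1  -0.    1.17  1.47]
```

```bash
python3 - <<'E'
from h import *
np.set_printoptions(precision=2,suppress=True)
t0=monitor.read_clock()
bot.movep((465,-165,260),down(np.radians(-98)));print(monitor.read_clock()-t0)
c=calibration("wrist");im=capture("wrist");save("w_pole",im);np.savez("w_pole.npz",**c)
bot.movep((575,78,345),down(np.radians(-83)));print(monitor.read_clock()-t0)
c=calibration("wrist");im2=capture("wrist");save("w_eye",im2);np.savez("w_eye.npz",**c)
save("w_both",np.hstack([cv2.resize(x,(400,300)) for x in(im,im2)]))
F=[]
for i in range(5):F.append(monitor.read_ft_force())
print(np.array(F),monitor.read_clock()-t0)
E
```

```text
2.0166999999999997
3.15
[[ 1.31 -0.22 -0.43]
 [ 1.31 -0.22 -0.43]
 [ 1.31 -0.22 -0.43]
 [ 1.31 -0.22 -0.43]
 [ 1.31 -0.22 -0.43]] 3.1999999999999997
```

View pics/w_pole.png

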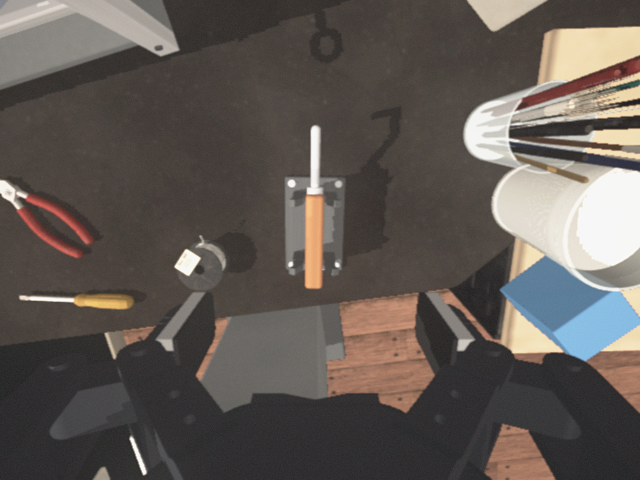

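View pics/w_eye.png

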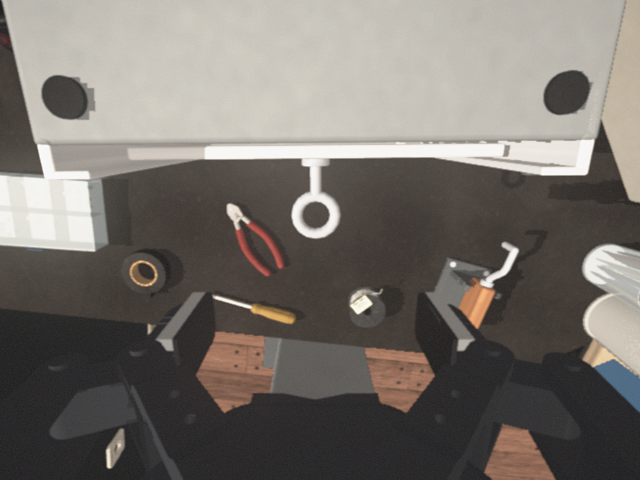

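```bash
python3 - <<'E'
from h import *
np.set_printoptions(precision=2,suppress=True)
cp=np.load("w_pole.npz");ce=np.load("w_eye.npz")
im=cv2.imread("pics/w_pole.png")[:,:,::-1]
cs,_=cv2.findContours(orange(im),0,2)
for k in cs:
    if cv2.contourArea(k)>900:
        b=cv2.boxPoints(cv2.minAreaRect(k));print("handle box px",b.tolist())
        for z in(76,):
            q=np.array([plane(cp,p,z) for p in b]);print(q,"c",q.mean(0))
            e=[q[1]-q[0],q[2]-q[1]];e=max(e,key=np.linalg.norm);print("len",np.linalg.norm(e),"yaw",np.degrees(np.arctan2(e[1],e[0])))
        # top face bright: midline by column centroid
g=im.astype(int).sum(2)
print("hook end",plane(cp,(316,128),90), "rod base",plane(cp,(315,188),80))
# base plate 4 screws
sc=[plane(cp,p,8) for p in((292,184),(338,184),(292,265),(337,265))];print("rest c",np.mean(sc,0))
im=cv2.imread("pics/w_eye.png")[:,:,::-1]
m=(im.min(2)>110).astype(np.uint8)[180:245,280:355]
# use inner hole contour and outer
cs,h=cv2.findContours(m*255,cv2.RETR_CCOMP,cv2.CHAIN_APPROX_NONE)
for k,hh in zip(cs,h[0]):
    if len(k)>30:
        e=cv2.fitEllipse(k);print("hole" if hh[3]>=0 else "outer",e[0][0]+280,e[0][1]+180,e[1])
        if hh[3]>=0: uv=(e[0][0]+280,e[0][1]+180)
t=calibration("top");s=calibration("scene")
for n,c,(u,v),th in(("top",t,(327,220),150),("scene",s,(334,230),150)):
    I=cv2.imread(f"pics/{n}0.png");m=(I.min(2)>th).astype(np.uint8)[v-14:v+14,u-14:u+14]*255
    cs,h=cv2.findContours(m,cv2.RETR_CCOMP,cv2.CHAIN_APPROX_NONE)
    for k,hh in zip(cs,h[0]):
        if hh[3]>=0 and len(k)>7:
            e=cv2.fitEllipse(k);p=(e[0][0]+u-14,e[0][1]+v-14);print(n,p,e[1])
            if n=="top":pt=p
            else:ps=p
print("eye 3 views",tri([(t,pt),(s,ps),(ce,uv)]));print("eye w+s",tri([(s,ps),(ce,uv)]),"w+t",tri([(t,pt),(ce,uv)]))
for z in(255,260,265):print(z,plane(ce,uv,z),plane(t,pt,z))
a,b=plane(ce,(65,97),327),plane(ce,(567,92),327);d=a-b;print("enc yaw",np.degrees(np.arctan2(-d[0],d[1])),np.linalg.norm(d))
a=plane(ce,(316,162),261);d=a-plane(ce,uv,261);print("stem yaw",np.degrees(np.arctan2(d[1],d[0])),np.linalg.norm(d))
E
```

```text
handle box px [[304.5247802734375, 287.9698181152344], [305.66082763671875, 194.81295776367188], [323.0728759765625, 195.02529907226562], [321.93682861328125, 288.1821594238281]]
[[ 386.5  -144.93   76.  ]
 [ 483.18 -160.67   76.  ]
 [ 480.6  -177.28   76.  ]
 [ 383.69 -162.93   76.  ]] c [ 433.49 -161.45   76.  ]
len 97.94838853046545 yaw -9.241882447234381
hook end [ 542.26 -179.06   90.  ] rod base [ 488.98 -170.59   80.  ]
rest c [ 434.08 -162.55    8.  ]
outer 315.185001373291 211.87384223937988 (46.72909927368164, 55.40921401977539)
hole 315.27659606933594 214.65051651000977 (26.78841781616211, 27.303625106811523)
top (326.77856254577637, 220.05284690856934) (10.085402488708496, 10.356514930725098)Traceback (most recent call last):
  File "<stdin>", line 34, in <module>
NameError: name 'ps' is not defined. Did you mean: 'cs'?
```

```bash
python3 - <<'E'
from h import *
np.set_printoptions(precision=2,suppress=True)
ce=np.load("w_eye.npz");t=calibration("top");s=calibration("scene")
uv=(315.28,214.65);pt=(326.78,220.05);ps=(334,230.5)
print("eye 3 views",tri([(t,pt),(s,ps),(ce,uv)]));print("eye w+s",tri([(s,ps),(ce,uv)]),"w+t",tri([(t,pt),(ce,uv)]))
for z in(255,260,265):print(z,plane(ce,uv,z),plane(t,pt,z))
a,b=plane(ce,(65,97),327),plane(ce,(567,92),327);d=a-b;print("enc yaw",np.degrees(np.arctan2(-d[0],d[1])),np.linalg.norm(d))
a=plane(ce,(316,162),261);d=a-plane(ce,uv,261);print("stem yaw",np.degrees(np.arctan2(d[1],d[0])),np.linalg.norm(d))
# grip (G mm ahead of handle centre), hover + jaws aligned, then descend and grasp
y=np.radians(-9.0);G=12;c=np.array([433.6,-161.8]);g=c+G*np.array([np.cos(y),np.sin(y)])
q=down(y-np.pi/2)
bot.movep((*g,160),q)
bot.line_to((*g,37.5),v=100)
f0=np.array(monitor.read_ft_force());print(f0, monitor.read_clock())
bot.gripper_to(0);f1=np.array(monitor.read_ft_force());print("w",monitor.read_width(),f1,monitor.read_tcp_pos(),monitor.read_clock())
E
```

```text
eye 3 views (array([595.43,  78.71, 262.17]), [np.float64(1.0549586602411616), np.float64(1.0910065181478767), np.float64(1.0596185838090022)])
eye w+s (array([595.59,  77.75, 263.16]), [np.float64(0.780467295173327), np.float64(0.7804672951734994)]) w+t (array([594.93,  78.9 , 263.51]), [np.float64(0.8656198790510561), np.float64(0.8656198790510636)])
255 [593.05  77.79 255.  ] [596.33  79.52 255.  ]
260 [594.15  77.94 260.  ] [595.5   79.67 260.  ]
265 [595.25  78.08 265.  ] [594.68  79.81 265.  ]
enc yaw 7.39985940920788 218.70116414070796
stem yaw 6.117944551156786 34.968998105192114
[0.28 0.25 0.38] 5.925
w 17.34857881830943 [0.51 0.74 2.59] [ 445.66 -163.75   37.72] 6.55
```

```bash
python3 - <<'E'
from h import *
np.set_printoptions(precision=2,suppress=True)
p=monitor.read_tcp_pos();bot.line_to((p[0],p[1],p[2]+60),v=120)
print(monitor.read_ft_force())
bot.line_to((p[0],p[1],300),v=250)
y=np.radians(7.0);d=np.array([np.cos(y),np.sin(y)]);g=np.array([595.3,78.5])-98*d
bot.movep((*g,290),down(y-np.pi/2));bot.line_to((*g,265),v=100);bot.dwell(.2)
c=calibration("wrist");im=capture("wrist");save("w_hov",im);np.savez("w_hov.npz",**c)
print(monitor.read_ft_force(),monitor.read_moment(),monitor.read_tcp_pos(),monitor.read_clock())
z=monitor.read_tcp_pos()[2]
print("exp tip px",proj(c,np.array([595.3,78.5,z+22.3])),"ring",proj(c,np.array([595.3,78.5,262.5])))
E
```

```text
[ 0.99  0.56 -1.27]
[-0.3   0.53 -0.8 ] [0.02 0.   0.02] [498.39  66.45 265.78] 9.75
exp tip px [310.32  45.4 ] ring [311.12  62.79]
```

View pics/w_hov.png

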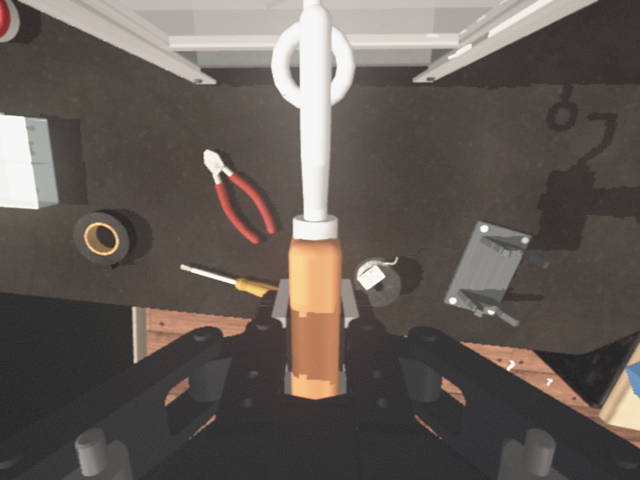

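```bash
python3 - <<'E'
from h import *
np.set_printoptions(precision=2,suppress=True)
c=np.load("w_hov.npz");y=np.radians(7.0);d=np.array([np.cos(y),np.sin(y)]);T=np.array([498.39,66.45,265.78])
for X,Z in((114,30),(112,34),(85,34),(52,10)):print(X,Z,proj(c,np.array([*(T[:2]+(X-12)*d),T[2]+18.3+Z])))
im=cv2.imread("pics/w_hov.png").min(2)
for r in(8,15,90,120,150):
    x=np.where(im[r,295:335]>150)[0]+295;print(r,x.min(),x.max())
print("ring lateral",plane(c,(313,65),262.5), np.array(plane(c,(316,150),T[2]+18.3+30)))
E
```

```text
114 30 [309.52  -3.64]
112 34 [309.32  -0.58]
85 34 [309.98 123.4 ]
52 10 [311.42 226.79]
8 295 334
15 295 334
90 295 334
120 300 330
150 301 329
ring lateral [594.61  77.68 262.5 ] [564.47  73.03 314.08]
```

```bash
cat >>h.py <<'E'
def ft(n=5,dt=.02):
    F=[]
    for i in range(n):
        bot.dwell(dt);F.append(monitor.read_ft_force())
    return np.mean(F,0),np.std(F,0)
def st(tag=""):
    f,s=ft();m=monitor.read_moment();print(tag,"z %.2f"%monitor.read_tcp_pos()[2],"f",f,"sd %.2f"%s[2],"my",np.round(m,2),"t %.2f"%monitor.read_clock(),flush=True);return f
E
python3 - <<'E'
from h import *
np.set_printoptions(precision=2,suppress=True)
f0=st("hover");np.save("f0.npy",f0)
p=monitor.read_tcp_pos()
bot.line_to((p[0],p[1],234),v=40);f=st("in hole?")
z=234
if abs(f-f0).max()<2:
    while z>212:
        z-=2;bot.line_to((p[0],p[1],z),v=20);f=st()
        if np.linalg.norm(f-f0)>1.2:break
E
```

```text
hover z 265.61 f [-0.27 -0.16 -1.16] sd 0.35 my [-0.04  0.    0.05] t 9.83
in hole? z 234.49 f [ 0.25 -0.03 -1.5 ] sd 0.35 my [-0.   -0.02 -0.01] t 10.84
 z 232.00 f [-0.2   0.03 -1.55] sd 0.39 my [-0.03 -0.05 -0.02] t 11.18
 z 229.91 f [ 0.03  0.01 -1.49] sd 0.57 my [-0.06  0.02 -0.  ] t 11.51
 z 227.93 f [ 0.01  0.7  -1.01] sd 0.24 my [-0.    0.04 -0.  ] t 11.84
 z 225.94 f [-0.33  0.47 -1.54] sd 0.46 my [ 0.01 -0.04  0.01] t 12.18
 z 223.93 f [ 0.02 -0.09 -1.26] sd 0.45 my [-0.03  0.    0.05] t 12.51
 z 221.93 f [-0.23  0.35 -1.69] sd 0.68 my [-0.02 -0.03  0.04] t 12.84
 z 220.24 f [ 0.21  0.05 -0.49] sd 0.24 my [ 0.02 -0.14  0.03] t 13.18
 z 218.24 f [ 1.29 -0.12  0.82] sd 0.26 my [ 0.08 -0.35 -0.02] t 13.51
```

```bash
python3 - <<'E'
from h import *
np.set_printoptions(precision=2,suppress=True)
p=monitor.read_tcp_pos()
for z in(212,200,175,148):
    bot.line_to((498.4,66.4,z),v=30);f=st()
    if f[2]>4:break
c=calibration("wrist");im=capture("wrist");save("w_mid",im);np.savez("w_mid.npz",**c);print(monitor.read_clock())
E
```

```text
z 211.47 f [ 0.5  -0.26 -0.73] sd 0.37 my [ 0.06 -0.14 -0.08] t 13.94
 z 199.51 f [ 0.03  0.35 -1.03] sd 0.44 my [ 0.02 -0.02  0.01] t 14.57
 z 174.82 f [ 0.7   0.05 -0.16] sd 0.19 my [-0.01 -0.16 -0.05] t 15.64
 z 147.77 f [ 0.6  -0.08 -0.8 ] sd 0.54 my [-0.01 -0.09 -0.01] t 16.77
16.825
```

View pics/w_mid.png

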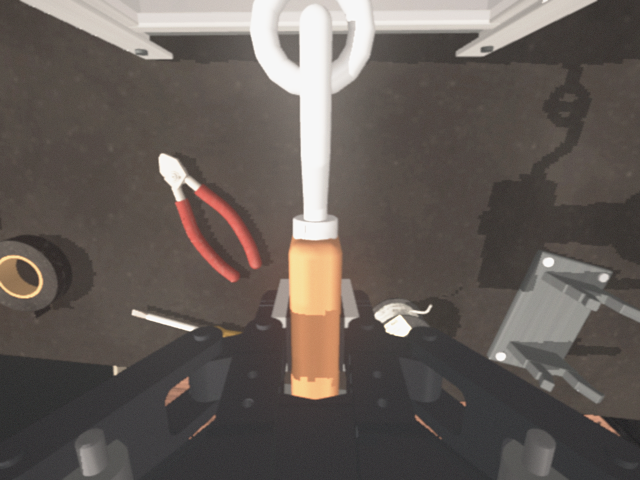

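```bash
python3 - <<'E'
from h import *
np.set_printoptions(precision=2,suppress=True)
B=-1.4;z=148;pk=0;snap=False
while z>108:
    z-=2 if z>142 else 1
    bot.line_to((498.4,66.4,z),v=20);F=st()[2]-B
    if not snap and pk>3.5 and F<pk-2.2: snap=True;print("snap")
    pk=max(pk,F)
    if F>8 or (snap and F>5.3) or monitor.read_clock()>32:break
print("snap",snap,"pk",pk,F)
if snap and F>4.5:
    for i in range(6):
        F=st("hold")[2]-B
        if F<5: z-=.4;bot.line_to((498.4,66.4,z),v=20)
        elif F>7.2: z+=.4;bot.line_to((498.4,66.4,z),v=20)
        else: bot.dwell(.25)
E
```

```text
z 146.08 f [ 0.25 -0.25  0.08] sd 0.37 my [ 0.01 -0.21 -0.02] t 17.16
 z 144.05 f [0.96 0.16 0.91] sd 0.51 my [ 0.   -0.28 -0.01] t 17.49
 z 141.93 f [ 1.54 -0.09  0.68] sd 0.55 my [-0.04 -0.33 -0.03] t 17.82
 z 140.98 f [ 0.89 -0.14  0.61] sd 0.14 my [ 0.01 -0.39 -0.01] t 18.16
 z 140.12 f [0.45 0.27 2.03] sd 0.62 my [-0.01 -0.38  0.02] t 18.49
 z 139.28 f [-0.15 -0.57  3.67] sd 0.31 my [ 0.06 -0.43  0.03] t 18.82
 z 138.03 f [0.94 0.01 2.96] sd 0.38 my [ 0.07 -0.56 -0.04] t 19.16
 z 136.88 f [1.77 0.15 2.44] sd 0.36 my [-0.03 -0.58  0.01] t 19.49
 z 135.86 f [2.02 0.39 2.07] sd 0.35 my [ 0.04 -0.59 -0.01] t 19.82
 z 134.79 f [ 1.99 -0.    1.29] sd 0.56 my [ 0.02 -0.49  0.01] t 20.16
snap
 z 133.73 f [ 1.66 -0.35  0.85] sd 0.67 my [-0.04 -0.37 -0.04] t 20.49
 z 132.73 f [ 1.32 -0.23  1.01] sd 0.59 my [ 0.02 -0.3   0.01] t 20.82
 z 131.75 f [ 0.44 -0.34  0.21] sd 0.15 my [-0.01 -0.31 -0.03] t 21.16
 z 130.75 f [ 0.31 -0.39 -0.28] sd 0.72 my [ 0.04 -0.18 -0.  ] t 21.49
 z 129.77 f [ 0.13 -0.09 -0.39] sd 0.60 my [ 0.01 -0.08 -0.04] t 21.82
 z 128.82 f [ 0.08 -0.21 -0.81] sd 0.33 my [ 0
[... 322 characters left out ...]
-0.77 -0.17  1.23] sd 0.41 my [ 0.07 -0.08  0.01] t 23.82
 z 123.36 f [-0.92  0.01  3.08] sd 0.38 my [ 0.02 -0.19  0.03] t 24.16
 z 122.57 f [-1.23 -0.18  5.21] sd 0.37 my [ 0.02 -0.32 -0.02] t 24.49
snap True pk 6.6067961610102515 6.6067961610102515
hold z 122.55 f [-1.61 -0.2   5.06] sd 0.25 my [ 0.04 -0.35  0.01] t 24.57
hold z 122.55 f [-1.08  0.12  5.53] sd 0.36 my [ 0.04 -0.32  0.02] t 24.91
hold z 122.57 f [-1.28 -0.19  4.77] sd 0.48 my [ 0.05 -0.28 -0.  ] t 25.24
hold z 122.57 f [-1.42 -0.34  5.17] sd 0.46 my [ 0.01 -0.34 -0.02] t 25.57
hold z 122.57 f [-1.41 -0.25  5.18] sd 0.57 my [ 0.01 -0.34 -0.  ] t 25.91
hold z 122.58 f [-1.54 -0.6   5.63] sd 0.63 my [ 0.07 -0.33 -0.01] t 26.24
```

```bash
python3 - <<'E'
from h import *
np.set_printoptions(precision=2,suppress=True)
for z in(124,126,129,133,140,148):
    bot.line_to((498.4,66.4,z),v=20);f=st()
    if abs(f[0])>2.5 or f[2]<-4:print("stop");break
else:
    bot.line_to((498.4,66.4,175),v=60);st("free")
    c=calibration("wrist");im=capture("wrist");im2=capture("scene");np.savez("w_unh.npz",**c);save("w_unh",im);save("scene1",im2)
    b=np.vstack([np.hstack([im[:300,120:520],im2[130:430,200:600]])]);save("both1",b);print(monitor.read_clock())
    for X,Z in((114,30),(85,34)):
        y=np.radians(7);T=monitor.read_tcp_pos();print(proj(c,np.array([T[0]+(X-12)*np.cos(y),T[1]+(X-12)*np.sin(y),T[2]+18.3+Z])))
    print("eye home px",proj(c,np.array([595,78,165.])),proj(calibration("scene"),np.array([595.4,78.5,165])))
E
```

```text
z 123.45 f [-0.01 -0.37  0.79] sd 0.29 my [ 0.02 -0.17 -0.05] t 26.82
 z 125.55 f [ 0.01 -0.23 -1.37] sd 0.39 my [ 0.03  0.01 -0.05] t 27.16
 z 129.09 f [-0.21  0.33 -1.48] sd 0.21 my [ 0.01 -0.    0.03] t 27.54
 z 133.06 f [-0.15  0.1  -1.14] sd 0.59 my [-0.03 -0.03  0.04] t 27.98
 z 139.97 f [-0.1  -0.08 -1.52] sd 0.17 my [ 0.01 -0.03 -0.06] t 28.56
 z 147.93 f [-0.15  0.23 -1.4 ] sd 0.27 my [ 0.02 -0.01 -0.01] t 29.19
free z 174.67 f [ 0.05 -0.09 -1.5 ] sd 0.39 my [ 0.06  0.02 -0.02] t 29.88
29.975
[310.04  -2.78]
[310.43 124.17]
eye home px [312.66  66.28] [333.26 259.57]
```

View pics/both1.png

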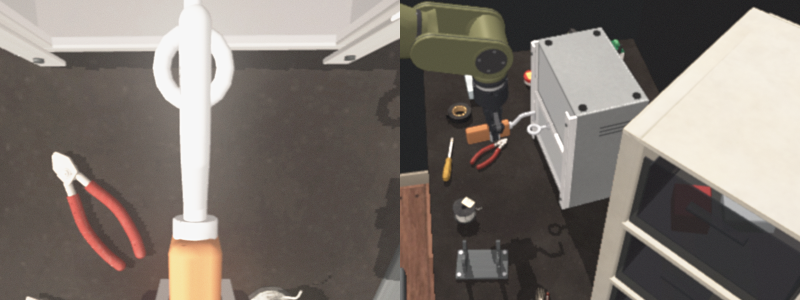

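```bash
python3 - <<'E'
from h import *
np.set_printoptions(precision=2,suppress=True)
y=np.radians(-9.0);q=down(y-np.pi/2)
bot.line_to((498.4,66.4,210),v=100)
bot.line_to((438.4,59,230),v=120)
bot.movep((445.66,-163.75,150),q);st()
bot.line_to((445.66,-163.75,78),v=80);f0=st("pre")
for z in(62,52,45,41,39,38):
    bot.line_to((445.66,-163.75,z),v=30);f=st()
    if np.abs(f-f0).max()>5:print("contact");break
print(monitor.read_tcp_pos(),monitor.read_clock())
E
```

```text
z 150.63 f [ 0.09  0.29 -1.21] sd 0.43 my [0.01 0.02 0.02] t 32.18
pre z 78.82 f [ 0.36  0.09 -1.4 ] sd 0.40 my [0.04 0.03 0.03] t 33.32
 z 62.15 f [-0.24 -0.09 -1.34] sd 0.67 my [ 0.   -0.03  0.07] t 34.08
 z 52.00 f [ 0.43 -0.36 -1.15] sd 0.46 my [ 0.05 -0.02 -0.02] t 34.65
 z 44.93 f [-0.08  0.2  -1.25] sd 0.31 my [-0.02  0.02  0.02] t 35.12
 z 40.89 f [ 0.25  0.13 -1.12] sd 0.42 my [0.03 0.02 0.04] t 35.48
 z 38.97 f [-0.03 -0.21 -1.19] sd 0.23 my [ 0.05 -0.03  0.05] t 35.82
 z 38.01 f [ 0.16 -0.14 -1.21] sd 0.28 my [ 0.01 -0.03  0.04] t 36.15
[ 445.68 -163.73   38.01] 36.15
```

```bash
python3 - <<'E'
from h import *
np.set_printoptions(precision=2,suppress=True)
for z in(37.6,37.2,36.8):
    bot.line_to((445.66,-163.75,z),v=20);f=st()
    if f[2]>-.2:break
bot.gripper_to(60);bot.dwell(.2);st("open")
bot.line_to((445.66,-163.75,170),v=120)
bot.movep((465,-165,260),down(np.radians(-98)));bot.dwell(.2)
c=calibration("wrist");im=capture("wrist");save("w_end",im);im2=capture("scene");save("scene2",im2);it=capture("top");save("top2",it)
cs,_=cv2.findContours(orange(im),0,2)
for k in cs:
    if cv2.contourArea(k)>900:
        q=np.array([plane(c,p,76) for p in cv2.boxPoints(cv2.minAreaRect(k))]);print(q,"c",q.mean(0))
save("end",np.hstack([im[60:360,140:540],it[130:430,120:520]]));print(monitor.read_clock())
E
```

```text
z 37.87 f [-0.8   0.57  2.19] sd 0.33 my [0.1  0.43 0.01] t 36.48
open z 37.59 f [ 0.   -0.05  0.14] sd 0.43 my [ 0.07 -0.01 -0.01] t 37.25
[[ 386.62 -146.14   76.  ]
 [ 483.51 -162.46   76.  ]
 [ 480.77 -179.24   76.  ]
 [ 383.62 -164.34   76.  ]] c [ 433.63 -163.04   76.  ]
39.3083
```

View pics/end.png

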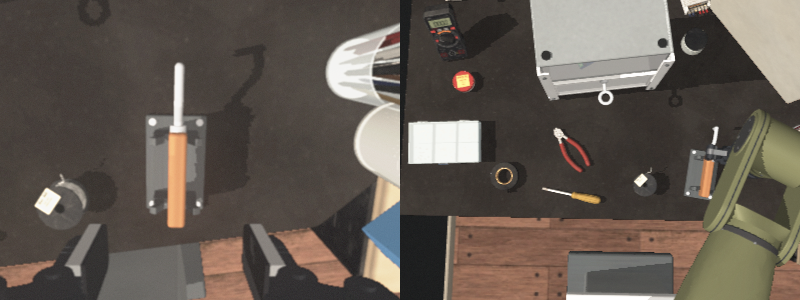

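```bash
python3 - <<'E'
from h import *
print(proj(calibration("top"),np.array([595.3,78.5,165.])))
bot.finish_job();print(monitor.read_clock())
E
```

```text
[325.92389952 227.25797675]
the job is handed in; nothing more can be done
the job is handed in; nothing more can be done
```

The shutter is closed and the pole is back in its rest. The job was handed in at about 39 s on the robot clock, against the 61 s limit; no verdict is reported.

- **Closing:** I took the pole by its handle, dropped the hook into the eye and drew the shutter down. The catch released after about 5 N of pull. I never heard or saw a click as such. The force rose and fell through the catch, then climbed again at the stop.
- **Seal:** I held it home at about 6.5 N for about 1.8 s. The highest averaged reading was about 7 N, taking about 1.4 N of bias and pole weight as zero. Readings were taken only between small steps, so a brief higher peak could have gone unseen.
- **Home check:** After unhooking, the eye was within about 3 pixels of its expected home position in the wrist and scene cameras. The top camera agreed within about 1 pixel after the pole was put back.
- **Pole and other things:** The pole is seated in both forks, within about 1.6 mm and 1° of where it was. The hand is clear of it. The bystanders in the last pictures look unmoved, though I did not measure them.

Nothing failed. The only disagreement was about 1 to 2 mm between cameras, which is within their calibration and the hook's clearance.

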